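# Bring the valve of the clay trolley's wheel to the top

## Task

The clay trolley's wheel is waiting on its leaning stand to be pumped up: turn it by pushing its spokes round with the fingertips until the red-capped valve stem is straight up at the top of the wheel, right above the hub, then let go of it and stand clear. Turn it gently, never spinning it, keep off the tacky tyre and the valve itself, and do not lift, tip or shift the stand. Leave everything else on the table alone; nothing is to be gripped or picked up.

Things in the scene. Friction and masses are not known exactly. Their poses are not given: they have to be found in the camera images.
- stand: blue steel stand, 7 kg, standing loose on the table, carrying the wheel. Origin: on the table surface below the wheel's centre. Its x axis points away from the side the wheel faces (roughly away from the robot), y to the left seen from that side, z up. Base plate x -90 to +150 mm, y +-130 mm, 12 mm thick; a 50 mm wide post behind the wheel (x 49 to 85 mm, up to z 165 mm) holds the axle. The front of the wheel is free.
- hub (a point): centre of the wheel, on the axle, 175 mm above the stand's origin. The wheel, 294 mm over the tyre, faces the robot and leans back 40 deg: in the stand's axes the direction from the hub to the top of the wheel is (0.643, 0, 0.766), and the axle runs into the wheel, away from the robot, along (0.766, 0, -0.643). The grey hub is 60 mm across and 48 mm long along the axle (26 mm of it in front of the middle plane).
- wheel (a joint): angle of the wheel (rad): 0 (or any whole turn, 6.283) when the valve is straight up at the top, above the hub; grows as the wheel turns clockwise seen from the robot (the top goes to the stand's -y), so the valve lies at clock angle = this value. Turns without end; the bearing is stiff (about 0.15 N m, 2 N at a spoke) and the wheel stays where it is left.
- spokes: five grey metal spokes, 14 mm wide, from 20 mm in front of the wheel's middle plane (robot's side) to 8 mm behind it, bare from 30 to 109 mm from the wheel's centre. They stand 36, 108, 180, 252 and 324 deg clockwise from the valve, seen from the robot; the gaps are open right through. Origin: the wheel's centre; turns with the wheel: x along the axle away from the robot, z towards the valve.
- tyre: black rubber tyre round the white rim (rim 34 mm deep along the axle, 109 to 114 mm from the centre), 34 mm thick (17 mm each side of the wheel's middle plane), 294 mm over all. Origin: the wheel's centre; turns with the wheel, z towards the valve.
- valve: valve stem with a red cap, 18 mm across, in the wheel's middle plane, sticking from the rim towards the hub half-way between two spokes. Origin: centre of the red cap, 84 mm from the wheel's centre; the cap's inner end is 72 mm from the wheel's centre. Its z axis points outwards from the hub.
- spanner: 170 mm steel spanner lying in front of the stand, to be left alone. Origin at its middle, on the underside.
- tape_roll: teal roll of tape, 80 mm across, 18 mm high, lying beside the stand, to be left alone. Origin at the centre of its underside.
- glaze_bottle: white bottle with purple label, 64 mm across, 150 mm high, to be left alone. Origin at the centre of its underside.
- glaze_jar: white jar with purple label and lid, 72 mm across, 90 mm high, to be left alone. Origin at the centre of its underside.
- bowl: white bowl, 150 mm across, 55 mm high, to be left alone. Origin at the centre of its underside.
- bisque_bell: pinkish unglazed bell-shaped lid, 120 mm across, 106 mm high, to be left alone. Origin at the centre of its underside.

How it is judged:
By the outcome, as a careful person would: the job done as asked, in the order asked, and still so for the second after the job is handed in, with the robot touching nothing.
It also fails if it takes over 72 s, if anything falls off the work surface, if the arm or the gripper's body presses on something with over 40 N, if the wrist force passes 120 N, or if a joint passes its speed limit or range.

## Robot

A 7-joint arm with a two-finger parallel gripper is mounted at the origin on the work surface. World frame = base frame: x ahead of the robot, y to its left, z up, the work surface at z = 0. Lengths are in m, angles in rad, forces in N, time in s.
With the tool pointing down it reaches from about 0.35 to 0.9 m from the base axis. Payload 19.9 kg.
Tool frame: the origin (TCP) lies on the centre line of the jaws, within the pads' length; the fingertips stand 8 mm ahead of it and the grasp point (between the pads) lies 11 mm behind it; z points along the fingers, y is the line along which they close (so a half turn about z gives the same grasp; the last joint's range is limited). The gripper opens to 85 mm and grips with 20 to 120 N. Pads are 22 mm wide; open, the fingers measure 114 mm over their backs; the gripper's body (76 mm by 85 mm) begins 54 mm behind the grasp point. The pads swing forward as they close: fully open they stand 13 mm farther back than shut.
Start: joints at [1.262, 0.417, -0.01, 1.614, 0.005, 1.111, -0.053], TCP at [0.165, -0.603, 0.239] pointing down, gripper open.
Joint ranges: [-2.81, 2.81], [-0.39, 2.02], [-1.27, 1.25], [0.06, 2.57], [-1.19, 4.33], [0.19, 2], [-2.82, 2.82]. Speed limits (rad/s): [1.89, 1.89, 2.39, 2.39, 3.01, 3.01, 3.01].

## Interface

Orientations are given as [roll, pitch, yaw] about the fixed x, y, z axes, in that order (R = Rz(yaw) Ry(pitch) Rx(roll)).
In Python, from rig import manip, imaging gives the robot as it stands.
- The arm moves only by the tool jog_arm, never from a script. Its argument "plan" is a list of rows, each a list of 3 entries, a list of its own where there are three numbers: the turn, a rotation vector about the world's x, y, z in degrees, then the shift along the world's x, y, z in m, then the opening, from 0 (shut) to 1 (fully open). A call has 1 to 5 rows; each row is the pose to reach, as a shift and turn from the pose commanded when the call began; what a row does not reach only later rows make up. A row lasts 1/12 s, in which the tool goes at most 41.7 mm and 7.16 degrees, less where a joint would pass 70% of its speed; a pose out of reach is approached as far as the arm can. A call with a gripper value outside its range is refused whole. The fingers move at their own pace and stop on an object; the grip force is fixed at half the most. Time passes only in rows, so rows that repeat a pose let the fingers close. It gives the time, the measured TCP pose, the force, the opening and the grip force at its end, in the units of the state.
- manip.get_state(): the state, without advancing time (a new reading comes with each control period).
- imaging.read_camera(name): name is "side" or "top" or "wrist"; returns the picture (400x640x3 uint8, red, green, blue); there is no depth.
- imaging.camera_model(name): a dict with "fx", "fy", "cx", "cy" (pixels), "R" (3x3) and "t" (3): a world point X has camera coordinates R X + t; the wrist camera has in their place "mount" (4x4, takes a point from camera to tool coordinates, whose origin is the TCP and whose axes are the flange's). Camera axes: x right, y down, z forward; pixel columns grow to the right and rows downward; lengths in m; the calibration is good to about 2 mm. A picture is of the moment at which its call begins: read the wrist's pose just before it. camera_model takes no time and is no camera call.
- manip.job_done(): hands the job in; it is judged then, once.
The state is a dict: "time": time; "joint_positions": joint angles; "dq": joint speeds; "effort": joint torques, N m; "position": TCP position; "tool_rot": TCP orientation; "wrist_force": force on the tool from outside, world axes, zero at the start; "moment": the same for the moment, N m; "grip_width": finger opening in m; "grip_force": force on a finger pad.
Only numpy, scipy, OpenCV 4.12 (cv2) and the standard library are available. Lean on these libraries where they do the work, as an engineer would, in place of code of your own. Each camera call takes 0.05 s, during which the arm holds its last target. There are 200 camera calls.

## Working session

There is one attempt and no reset: what is moved stays moved. The work goes in short steps, Python scripts to look and compute and a tool call to move; the robot and the scene stay as the last step left them, time stands still between calls to the robot, and variables do not carry over. Pictures are saved under pics/ and viewed, at most 10 in all, crops included, and the job is handed in when it is done.

Besides the shell and the picture viewer there is one more tool, called in YAML: its name, and indented under it one key for each argument. jog_arm: Moves the arm, as the interface text tells. Its arguments: {"type":"object","properties":{"plan":{"type":"array"}},"required":["plan"]}

```bash
mkdir -p pics
python3 - <<'E'
from rig import manip, imaging
import cv2,numpy as np
np.set_printoptions(precision=4,suppress=True)
s=manip.get_state();print(s['time'],s['position'],s['tool_rot'],s['grip_width'])
for n in("side","top"):
    im=imaging.read_camera(n);cv2.imwrite(f"pics/{n}0.png",im[:,:,::-1])
    m=imaging.camera_model(n);print(n,m, -np.array(m['R']).T@np.array(m['t']))
print(imaging.camera_model("wrist"))
E
```

```text
0.0 [ 0.1653 -0.6024  0.2386] [-3.1403  0.0001  0.2678] 0.08510424054690423
side {'fx': 486.6000080328355, 'fy': 486.6000080328355, 'cx': 311.0171600281899, 'cy': 197.3549557129354, 'R': array([[-0.9096, -0.4156, -0.0034],
       [-0.3082,  0.68  , -0.6653],
       [ 0.2788, -0.6041, -0.7466]]), 't': array([0.4508, 0.2711, 1.6351])} [0.0377 0.9906 1.4026]
top {'fx': 487.89572289385586, 'fy': 487.89572289385586, 'cx': 325.5108302349294, 'cy': 197.61868484849037, 'R': array([[ 0.0016, -1.    ,  0.0054],
       [-0.984 , -0.0025, -0.1779],
       [ 0.1779, -0.0051, -0.984 ]]), 't': array([-0.0367,  0.5399,  1.5824])} [ 0.2499 -0.0274  1.6534]
{'fx': 288.79780144362763, 'fy': 288.79780144362763, 'cx': 319.4445037023551, 'cy': 198.22262893446504, 'mount': array([[ 0.0009, -0.9537, -0.3007,  0.0763],
       [ 1.    ,  0.0015, -0.0016, -0.0004],
       [ 0.0019, -0.3007,  0.9537, -0.1348],
       [ 0.    ,  0.    ,  0.    ,  1.    ]])}
```

View pics/side0.png

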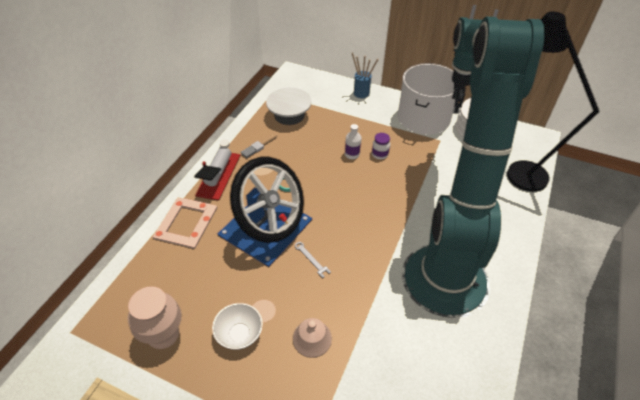

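View pics/top0.png

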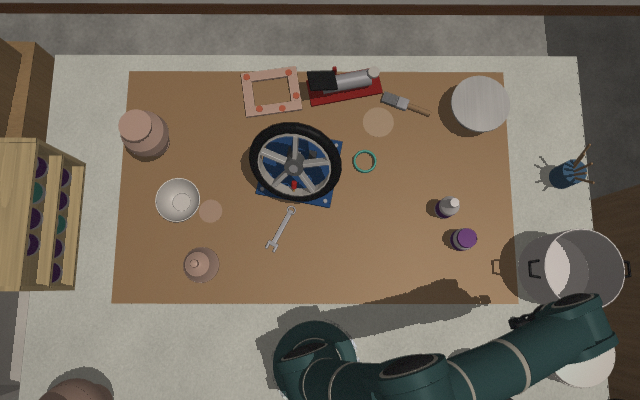

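The wheel is in both views: top view hub ~(294,168), red valve ~(294,185), so it points nearly down. In the side view the hub is ~(272,198). I'll enlarge both for accurate pixel positions.

Run:
```python
import cv2,numpy as np
a=cv2.imread('pics/top0.png')[115:215,240:350];b=cv2.imread('pics/side0.png')[150:270,210:320]
cv2.imwrite('pics/crop.png',np.hstack([cv2.resize(a,(385,350),interpolation=cv2.INTER_CUBIC),cv2.resize(b,(385,420),interpolation=cv2.INTER_CUBIC)[:350]]))
for n in('top0','side0'):
    i=cv2.imread(f'pics/{n}.png').astype(int);y,x=np.where((i[:,:,2]>130)&(i[:,:,1]<70)&(i[:,:,0]<80))
    k=(x>210)&(x<340)&(y>150)&(y<260);print(n,x[k].mean(),y[k].mean(),k.sum())
```

```text
top0 294.1333333333333 184.13333333333333 15
side0 230.61079545454547 178.72727272727272 352
```

View pics/crop.png

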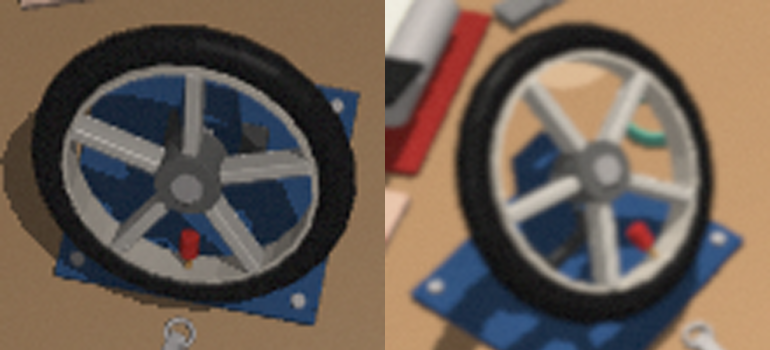

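```bash
cat > geo.py <<'E'
import numpy as np
from scipy.spatial.transform import Rotation as Ro
AX=np.array([.766,0,-.643]);UP=np.array([.643,0,.766]);RT=np.array([0,-1.,0])
def W(p,q):  # stand point -> world ; p=(x,y,yaw)
    return Ro.from_euler('z',p[2]).apply(q)+[p[0],p[1],0]
def wh(c,r,a=0): # clock angle, radius, axial depth -> stand axes
    return np.array([0,0,.175])+r*(np.cos(c)*UP+np.sin(c)*RT)+a*AX
def proj(m,X):
    c=np.array(m['R'])@X+np.array(m['t']);return np.array([m['cx']+m['fx']*c[0]/c[2],m['cy']+m['fy']*c[1]/c[2]])
E
python3 - <<'E'
from geo import *
from rig import imaging
from scipy.optimize import least_squares
T=imaging.camera_model('top');S=imaging.camera_model('side')
z=.012
def obs(p):
    c=p[3];h=wh(0,0,-.026);v=wh(c,.084)
    return [(T,h,(293.4,168.7)),(T,v,(294.1,184.1)),(T,[-.09,-.13,z],(330,207.3)),(T,[-.09,.13,z],(255.7,193.3)),(T,[.15,-.13,z],(342.9,141.3)),
     (S,h,(273.7,198.6)),(S,v,(282.9,217.7)),(S,[-.09,-.13,z],(312.3,218.6)),(S,[.15,.13,z],(217.7,234.6))]
f=lambda p:np.concatenate([proj(m,W(p,np.array(q)))-u for m,q,u in obs(p)])
r=least_squares(f,[.5,.07,0,3.1],loss='soft_l1');print(r.x,np.degrees(r.x[2:]));print(f(r.x).reshape(-1,2).round(1))
p=r.x
print('hub',W(p,wh(0,0)),'axis',W([0,0,p[2]],AX),'up',W([0,0,p[2]],UP))
E
```

```text
[ 0.62371763  0.06065298 -0.18421418  3.10776055] [-10.55469494 178.06156314]
[[-0.1  0. ]
 [-0.5  0.8]
 [-0.1  0.5]
 [-0.6  0.6]
 [-0.5 -0.2]
 [-0.5 -0.9]
 [ 0.1 -0.6]
 [ 0.5 -2. ]
 [-1.  -1.8]]
hub [0.62371763 0.06065298 0.175     ] axis [ 0.75303966 -0.14031133 -0.643     ] up [ 0.63212076 -0.11778092  0.766     ]
```

```bash
cat >> geo.py <<'E'
P=[.6237,.0607,-.1842,3.1078]
def target(c,r,a): return W(P,wh(np.radians(c),r,a))
def Rt():
    z=W([0,0,P[2]],AX);z/=np.linalg.norm(z);x=W([0,0,P[2]],np.array([0,1.,0]));return Ro.from_matrix(np.c_[x,np.cross(z,x),z])
E
python3 - <<'E'
from geo import *
from rig import manip
np.set_printoptions(precision=4,suppress=True)
s=manip.get_state();R0=Ro.from_euler('xyz',s['tool_rot'])
print('turn',np.degrees((Rt()*R0.inv()).as_rotvec()))
for a in(-.12,-.06,-.006):print(a,target(322,.065,a),target(322,.065,a)-s['position'])
print('axis',W([0,0,P[2]],AX))
E
```

```text
turn [-35.6117 -38.7272  59.8028]
-0.12 [0.573  0.1108 0.2914] [0.4077 0.7133 0.0527]
-0.06 [0.6182 0.1024 0.2528] [0.4529 0.7049 0.0141]
-0.006 [0.6589 0.0949 0.2181] [ 0.4936  0.6973 -0.0206]
axis [ 0.753  -0.1403 -0.643 ]
```

jog_arm:
  plan:
    - [[0,0,0],[0.03,0.02,0.04],0]
    - [[0,0,0],[0.06,0.04,0.07],0]
    - [[0,0,6],[0.09,0.06,0.1],0]
    - [[0,0,12],[0.12,0.09,0.13],0]
    - [[0,0,18],[0.15,0.12,0.15],0]

```text
time: 0.52
position: [0.2928, -0.5043, 0.3721]
tool_rot: [3.141, 0.0, 0.586]
wrist_force: [-0.2, -0.4, 0.3]
grip_width: 0.0258
grip_force: 0.0
```

jog_arm:
  plan:
    - [[0,0,6],[0.02,0.035,0.01],0]
    - [[0,0,12],[0.04,0.07,0.02],0]
    - [[0,0,18],[0.06,0.1,0.03],0]
    - [[0,0,24],[0.08,0.135,0.03],0]
    - [[0,0,30],[0.1,0.17,0.03],0]

```text
time: 0.93
position: [0.3925, -0.3335, 0.4009]
tool_rot: [3.141, 0.0, 1.11]
wrist_force: [1.6, -0.5, -0.8]
grip_width: 0.0
grip_force: 0.0
```

jog_arm:
  plan:
    - [[0,0,4],[0.015,0.035,0],0]
    - [[0,0,8],[0.03,0.07,0],0]
    - [[0,0,12],[0.045,0.105,0],0]
    - [[0,0,16],[0.05,0.14,0],0]
    - [[0,0,16],[0.05,0.175,0],0]

```text
time: 1.35
position: [0.4425, -0.1581, 0.4001]
tool_rot: [-3.141, -0.0, 1.391]
wrist_force: [0.9, -0.2, 0.4]
grip_width: 0.0
grip_force: 0.0
```

Run:
```python
from geo import *
from rig import manip
np.set_printoptions(precision=4,suppress=True)
s=manip.get_state();R0=Ro.from_euler('xyz',s['tool_rot'])
print(s['position'],s['joint_positions'],'turn',np.degrees((Rt()*R0.inv()).as_rotvec()),target(322,.065,-.15)-s['position'])
```

```text
[ 0.4425 -0.1581  0.4001] [ 0.7462  0.0324 -0.4782  1.7358  0.0148  1.3778  0.0852] turn [ -9.0857 -49.1975  -0.229 ] [ 0.108   0.2731 -0.0894]
```

jog_arm:
  plan:
    - [[-1.3,-6.9,0],[0.015,0.035,0],0]
    - [[-2.5,-13.6,0],[0.03,0.07,0],0]
    - [[-3.7,-20.3,0],[0.04,0.105,0],0]
    - [[-5,-27,0],[0.05,0.14,0],0]
    - [[-6.2,-33.5,0],[0.06,0.175,-0.01],0]

```text
time: 1.77
position: [0.5025, 0.017, 0.3925]
tool_rot: [2.538, -0.003, 1.387]
wrist_force: [3.0, 1.1, 2.0]
grip_width: 0.0001
grip_force: 0.0
```

jog_arm:
  plan:
    - [[-1.2,-6.5,0],[0.015,0.03,-0.01],0]
    - [[-2.5,-13,0],[0.03,0.06,-0.02],0]
    - [[-2.9,-15.7,0],[0.045,0.09,-0.03],0]
    - [[-2.9,-15.7,0],[0.048,0.098,-0.045],0]
    - [[-2.9,-15.7,0],[0.048,0.098,-0.06],0]

```text
time: 2.18
position: [0.5378, 0.089, 0.3483]
tool_rot: [2.314, 0.019, 1.367]
wrist_force: [0.7, -0.5, 0.1]
grip_width: 0.0002
grip_force: 0.0
```

```bash
cat > st.py <<'E'
from geo import *
from rig import manip
import sys
np.set_printoptions(precision=4,suppress=True)
s=manip.get_state();R0=Ro.from_euler('xyz',s['tool_rot'])
d=Ro.from_euler('z',-P[2]).apply(s['position']-np.array([P[0],P[1],0]))-[0,0,.175]
print(s['time'],s['position'],s['joint_positions'],'turn',np.degrees((Rt()*R0.inv()).as_rotvec()))
print('clock',np.degrees(np.arctan2(d@RT,d@UP))%360,'r',np.hypot(d@RT,d@UP),'a',d@AX)
c,r,a=map(float,sys.argv[1:4]);print('shift',target(c,r,a)-s['position'])
E
python3 st.py 322 .065 -.006
python3 - <<'E'
from rig import imaging
import cv2
cv2.imwrite('pics/w1.png',imaging.read_camera('wrist')[:,:,::-1])
E
```

```text
2.1833 [0.5378 0.089  0.3483] [ 0.8895 -0.2411 -1.1951  2.184   0.5659  0.3912 -1.0284] turn [ 0.5906 -2.761   1.1382]
clock 350.8512262941547 r 0.07608107502801295 a -0.18010580830262468
shift [ 0.1211  0.0058 -0.1302]
```

View pics/w1.png

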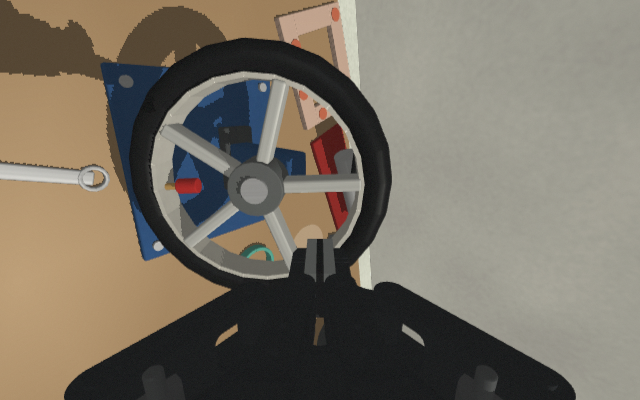

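The wrist view shows the valve (188,186) hanging straight below the hub (255,189), since image right is wheel-up. The spoke at (330,184) points up and the fingertips are near (318,245). This agrees with the fit.

jog_arm:
  plan:
    - [[0.2,-0.9,0.4],[0.018,0.006,-0.02],0]
    - [[0.4,-1.8,0.8],[0.036,0.01,-0.042],0]
    - [[0.6,-2.7,1.1],[0.052,0.014,-0.064],0]
    - [[0.6,-2.7,1.1],[0.064,0.014,-0.08],0]
    - [[0.6,-2.7,1.1],[0.07,0.014,-0.086],0]

```text
time: 2.65
position: [0.5798, 0.0901, 0.2866]
tool_rot: [2.296, 0.015, 1.377]
wrist_force: [-0.1, -2.5, 0.8]
grip_width: 0.0002
grip_force: 0.0
```

```bash
python3 st.py 322 .065 -.006
```

```text
2.65 [0.5798 0.0901 0.2866] [ 0.7082  0.1841 -1.2202  2.1967  1.4395  0.6458 -1.7686] turn [ 0.5501 -1.6666  0.5685]
clock 338.95582841246693 r 0.05815863601840881 a -0.10893763125770922
shift [ 0.0791  0.0047 -0.0685]
```

jog_arm:
  plan:
    - [[0.5,-1.7,0.6],[0.02,0.005,-0.015],0]
    - [[0.5,-1.7,0.6],[0.025,0.008,-0.02],0]
    - [[0.5,-1.7,0.6],[0.03,0.01,-0.025],0]
    - [[0.5,-1.7,0.6],[0.038,0.012,-0.034],0]
    - [[0.5,-1.7,0.6],[0.038,0.012,-0.034],0]

```text
time: 3.07
position: [0.6175, 0.1021, 0.2507]
tool_rot: [2.274, 0.001, 1.387]
wrist_force: [0.7, 0.0, -0.2]
grip_width: -0.0001
grip_force: 0.0
```

```bash
python3 st.py 322 .065 -.006
```

```text
3.0667 [0.6175 0.1021 0.2507] [ 0.5601  0.3776 -1.1293  2.1655  1.6796  0.7707 -1.9297] turn [ 0.0185 -0.2749 -0.0238]
clock 321.2151067006459 r 0.06315142815665228 a -0.05911945577965714
shift [ 0.0413 -0.0072 -0.0326]
```

jog_arm:
  plan:
    - [[0,0,0],[0.008,-0.001,-0.006],0]
    - [[0,0,0],[0.017,-0.003,-0.013],0]
    - [[0,0,0],[0.026,-0.005,-0.02],0]
    - [[0,0,0],[0.034,-0.006,-0.027],0]
    - [[0,0,0],[0.041,-0.007,-0.033],0]

```text
time: 3.48
position: [0.6585, 0.0948, 0.2196]
tool_rot: [2.271, 0.001, 1.387]
wrist_force: [-0.4, -0.1, 0.8]
grip_width: -0.0005
grip_force: 0.0
```

```bash
python3 st.py 322 .065 -.006
python3 - <<'E'
from geo import *
np.set_printoptions(precision=4,suppress=True)
for c in range(322,560,5): 
    if (c-322)%10==0: print(c, *[(target(c+d,.065,-.006)-target(c,.065,-.006)).round(4) for d in (5,10)])
from rig import imaging
import cv2
cv2.imwrite('pics/w2.png',imaging.read_camera('wrist')[:,:,::-1])
E
```

```text
3.4833 [0.6585 0.0948 0.2196] [ 0.5026  0.5115 -1.0547  2.1092  1.8064  0.8148 -1.9609] turn [ 0.0678 -0.0981 -0.0208]
clock 322.607675920496 r 0.06564831276307075 a -0.007208068896387891
shift [ 0.0004  0.0001 -0.0015]
322 [ 0.0012 -0.0049  0.0025] [ 0.0022 -0.0101  0.0047]
332 [ 0.0006 -0.0053  0.0019] [ 0.0009 -0.0108  0.0034]
342 [-0.     -0.0056  0.0012] [-0.0004 -0.0112  0.002 ]
352 [-0.0007 -0.0056  0.0004] [-0.0017 -0.0112  0.0005]
362 [-0.0013 -0.0055 -0.0003] [-0.0029 -0.0109 -0.0011]
372 [-0.0019 -0.0052 -0.0011] [-0.0041 -0.0103 -0.0025]
382 [-0.0024 -0.0048 -0.0018] [-0.0051 -0.0093 -0.0039]
392 [-0.0029 -0.0042 -0.0025] [-0.006  -0.0081 -0.0052]
402 [-0.0033 -0.0035 -0.003 ] [-0.0067 -0.0066 -0.0063]
412 [-0.0035 -0.0027 -0.0035] [-0.0071 -0.0049 -0.0073]
422 [-0.0037 -0.0018 -0.0039] [-0.0074 -0.0031 -0.008 ]
432 [-0.0037 -0.0008 -0.0042] [-0.0074 -0.0012 -0.0085]
442 [-0.0037  0.0001 -0.0043] [-0.0073  0.0007 -0.0087]
452 [-0.0035  0.0011 -0.0043] [-0.0069  0.0027 -0.0086]
462 [-0.0032  0.002  -0.0042] [-0.0062  0.0045 -0.0083]
472 [-0.0028  0.0029 -0.004 ] [-0.0054  0.0062 -0.0077]
482 [-0.0024  0.0037 -0.0036] [-0.0045  0.0078 -0.0069]
492 [-0.0018  0.0044 -0.0031] [-0.0034  0.0091 -0.0059]
502 [-0.0012  0.0049 -0.0025] [-0.0022  0.0101 -0.0047]
512 [-0.0006  0.0053 -0.0019] [-0.0009  0.0108 -0.0034]
522 [ 0.      0.0056 -0.0012] [ 0.0004  0.0112 -0.002 ]
532 [ 0.0007  0.0056 -0.0004] [ 0.0017  0.0112 -0.0005]
542 [0.0013 0.0055 0.0003] [0.0029 0.0109 0.0011]
552 [0.0019 0.0052 0.0011] [0.0041 0.0103 0.0025]
```

View pics/w2.png

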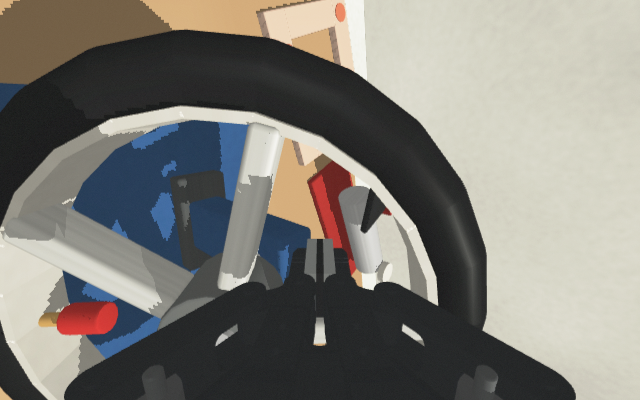

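The fingertips are inside the gap, between the spokes at 286° and 358°, and clear of the valve (90,318). I'll sweep clockwise, 10° of arc per call.

jog_arm:
  plan:
    - [[0,0,0],[0.0004,-0.002,0.0008],0]
    - [[0,0,0],[0.0008,-0.004,0.0016],0]
    - [[0,0,0],[0.0013,-0.006,0.0023],0]
    - [[0,0,0],[0.0018,-0.008,0.003],0]
    - [[0,0,0],[0.0022,-0.01,0.0037],0]

```text
time: 3.95
position: [0.6608, 0.0853, 0.2243]
tool_rot: [2.268, 0.0, 1.388]
wrist_force: [-0.0, 0.2, -0.1]
grip_width: 0.0005
grip_force: 0.0
```

jog_arm:
  plan:
    - [[0,0,0],[0.0002,-0.0022,0.0007],0]
    - [[0,0,0],[0.0004,-0.0043,0.0014],0]
    - [[0,0,0],[0.0006,-0.0065,0.0021],0]
    - [[0,0,0],[0.0008,-0.0086,0.0028],0]
    - [[0,0,0],[0.0009,-0.0108,0.0034],0]

```text
time: 4.37
position: [0.6616, 0.075, 0.2271]
tool_rot: [2.269, -0.001, 1.388]
wrist_force: [-0.0, 2.8, -0.9]
grip_width: 0.0
grip_force: 1.2
```

jog_arm:
  plan:
    - [[0,0,0],[0,-0.0022,0.0004],0]
    - [[0,0,0],[-0.0001,-0.0045,0.0008],0]
    - [[0,0,0],[-0.0002,-0.0067,0.0012],0]
    - [[0,0,0],[-0.0003,-0.009,0.0016],0]
    - [[0,0,0],[-0.0004,-0.0112,0.002],0]

```text
time: 4.78
position: [0.6613, 0.0635, 0.2292]
tool_rot: [2.269, -0.0, 1.388]
wrist_force: [-0.5, 3.1, -1.7]
grip_width: 0.0002
grip_force: 1.3
```

```bash
python3 st.py 352 .065 -.006
```

```text
4.7833 [0.6613 0.0635 0.2292] [ 0.5829  0.4753 -1.0575  2.1175  1.8074  0.7409 -1.9268] turn [-0.0154  0.0301 -0.0775]
clock 351.5371353078349 r 0.06568606303521596 a -0.0069260188210013805
shift [ 0.0002 -0.0007 -0.001 ]
```

jog_arm:
  plan:
    - [[0,0,0],[-0.0003,-0.0023,0],0]
    - [[0,0,0],[-0.0006,-0.0046,0],0]
    - [[0,0,0],[-0.0009,-0.0069,0],0]
    - [[0,0,0],[-0.0013,-0.0092,0],0]
    - [[0,0,0],[-0.0016,-0.0115,0],0]

```text
time: 5.2
position: [0.6597, 0.0519, 0.2292]
tool_rot: [2.269, -0.0, 1.388]
wrist_force: [0.4, 3.4, 0.5]
grip_width: 0.0005
grip_force: 1.3
```

jog_arm:
  plan:
    - [[0,0,0],[-0.0006,-0.0022,-0.0002],0]
    - [[0,0,0],[-0.0011,-0.0044,-0.0004],0]
    - [[0,0,0],[-0.0017,-0.0065,-0.0007],0]
    - [[0,0,0],[-0.0023,-0.0087,-0.0009],0]
    - [[0,0,0],[-0.0029,-0.0109,-0.0011],0]

```text
time: 5.62
position: [0.6568, 0.041, 0.2281]
tool_rot: [2.269, -0.0, 1.388]
wrist_force: [0.8, 4.6, -0.1]
grip_width: -0.0
grip_force: 1.4
```

jog_arm:
  plan:
    - [[0,0,0],[-0.0008,-0.0021,-0.0005],0]
    - [[0,0,0],[-0.0016,-0.0041,-0.001],0]
    - [[0,0,0],[-0.0025,-0.0062,-0.0015],0]
    - [[0,0,0],[-0.0033,-0.0082,-0.002],0]
    - [[0,0,0],[-0.0041,-0.0103,-0.0025],0]

```text
time: 6.03
position: [0.6527, 0.0307, 0.2255]
tool_rot: [2.269, -0.0, 1.388]
wrist_force: [1.0, 3.6, -0.3]
grip_width: 0.0003
grip_force: 1.4
```

jog_arm:
  plan:
    - [[0,0,0],[-0.001,-0.0019,-0.0008],0]
    - [[0,0,0],[-0.002,-0.0037,-0.0016],0]
    - [[0,0,0],[-0.0031,-0.0056,-0.0023],0]
    - [[0,0,0],[-0.0041,-0.0074,-0.0031],0]
    - [[0,0,0],[-0.0051,-0.0093,-0.0039],0]

```text
time: 6.45
position: [0.6476, 0.0214, 0.2216]
tool_rot: [2.269, -0.0, 1.388]
wrist_force: [1.8, 3.2, 1.0]
grip_width: 0.0
grip_force: 1.4
```

```bash
python3 st.py 392 .065 -.006
```

```text
6.45 [0.6476 0.0214 0.2216] [ 0.6827  0.4457 -1.0546  2.171   1.8799  0.6644 -1.9605] turn [-0.0081  0.0343 -0.0641]
clock 31.69643436461555 r 0.06513133018467267 a -0.006504495321146104
shift [ 0.0002 -0.0003 -0.0005]
```

jog_arm:
  plan:
    - [[0,0,0],[-0.0012,-0.0017,-0.001],0]
    - [[0,0,0],[-0.0023,-0.0034,-0.002],0]
    - [[0,0,0],[-0.0035,-0.005,-0.003],0]
    - [[0,0,0],[-0.0047,-0.0066,-0.0042],0]
    - [[0,0,0],[-0.0059,-0.0082,-0.0053],0]

```text
time: 6.87
position: [0.6417, 0.0132, 0.2163]
tool_rot: [2.269, -0.0, 1.388]
wrist_force: [1.3, 2.6, 1.3]
grip_width: -0.0001
grip_force: 1.3
```

jog_arm:
  plan:
    - [[0,0,0],[-0.0013,-0.0014,-0.0012],0]
    - [[0,0,0],[-0.0026,-0.0028,-0.0024],0]
    - [[0,0,0],[-0.004,-0.0041,-0.0037],0]
    - [[0,0,0],[-0.0053,-0.0054,-0.005],0]
    - [[0,0,0],[-0.0067,-0.0066,-0.0063],0]

```text
time: 7.28
position: [0.6349, 0.0066, 0.21]
tool_rot: [2.269, -0.0, 1.388]
wrist_force: [2.4, 2.1, 1.6]
grip_width: 0.0002
grip_force: 1.2
```

jog_arm:
  plan:
    - [[0,0,0],[-0.0014,-0.0011,-0.0014],0]
    - [[0,0,0],[-0.0028,-0.0022,-0.0028],0]
    - [[0,0,0],[-0.0042,-0.0032,-0.0043],0]
    - [[0,0,0],[-0.0056,-0.0041,-0.0058],0]
    - [[0,0,0],[-0.0071,-0.0049,-0.0073],0]

```text
time: 7.7
position: [0.6279, 0.0017, 0.2027]
tool_rot: [2.269, -0.0, 1.388]
wrist_force: [2.3, 2.0, 2.8]
grip_width: 0.0002
grip_force: 1.2
```

jog_arm:
  plan:
    - [[0,0,0],[-0.0015,-0.0007,-0.0016],0]
    - [[0,0,0],[-0.003,-0.0014,-0.0031],0]
    - [[0,0,0],[-0.0044,-0.002,-0.0047],0]
    - [[0,0,0],[-0.0059,-0.0026,-0.0064],0]
    - [[0,0,0],[-0.0074,-0.0031,-0.008],0]

```text
time: 8.12
position: [0.6204, -0.0013, 0.1946]
tool_rot: [2.269, -0.0, 1.388]
wrist_force: [2.3, 1.5, 1.6]
grip_width: 0.0002
grip_force: 1.3
```

```bash
python3 st.py 432 .065 -.006
python3 - <<'E'
from rig import imaging
import cv2
cv2.imwrite('pics/w3.png',imaging.read_camera('wrist')[:,:,::-1])
E
```

```text
8.1167 [ 0.6204 -0.0013  0.1946] [ 0.7403  0.4635 -1.0597  2.2531  2.021   0.6709 -2.0763] turn [-0.0112  0.0337 -0.0583]
clock 71.76947757857089 r 0.06477954489478317 a -0.006382291128641688
shift [ 0.0001 -0.0003 -0.0004]
```

View pics/w3.png

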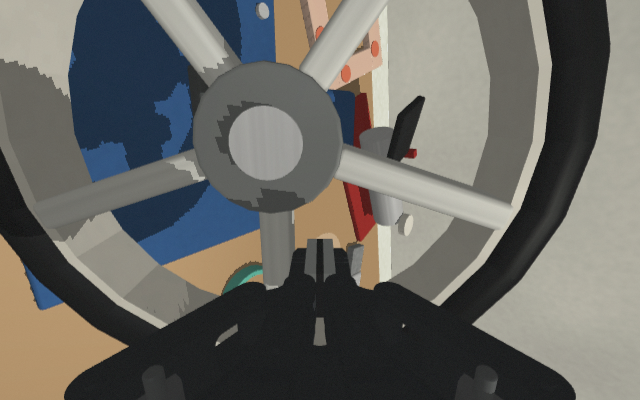

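The pushed spoke (278,250) now points to about 3 o'clock from the hub (265,140), with the finger behind it.

jog_arm:
  plan:
    - [[0,0,0],[-0.0015,-0.0003,-0.0017],0]
    - [[0,0,0],[-0.003,-0.0006,-0.0034],0]
    - [[0,0,0],[-0.0045,-0.0009,-0.0051],0]
    - [[0,0,0],[-0.006,-0.0011,-0.0068],0]
    - [[0,0,0],[-0.0074,-0.0013,-0.0085],0]

```text
time: 8.58
position: [0.613, -0.0026, 0.1861]
tool_rot: [2.269, -0.0, 1.388]
wrist_force: [2.7, 1.5, 2.5]
grip_width: 0.0001
grip_force: 1.4
```

jog_arm:
  plan:
    - [[0,0,0],[-0.0015,0,-0.0017],0]
    - [[0,0,0],[-0.003,0.0001,-0.0035],0]
    - [[0,0,0],[-0.0044,0.0003,-0.0052],0]
    - [[0,0,0],[-0.0059,0.0005,-0.007],0]
    - [[0,0,0],[-0.0073,0.0007,-0.0087],0]

```text
time: 9.0
position: [0.6057, -0.0018, 0.1774]
tool_rot: [2.269, -0.0, 1.388]
wrist_force: [2.5, 1.1, 2.1]
grip_width: 0.0001
grip_force: 1.3
```

jog_arm:
  plan:
    - [[0,0,0],[-0.0014,0.0004,-0.0017],0]
    - [[0,0,0],[-0.0028,0.0009,-0.0034],0]
    - [[0,0,0],[-0.0042,0.0015,-0.0052],0]
    - [[0,0,0],[-0.0055,0.0021,-0.0069],0]
    - [[0,0,0],[-0.0069,0.0027,-0.0086],0]

```text
time: 9.42
position: [0.5988, 0.0009, 0.1688]
tool_rot: [2.269, -0.0, 1.388]
wrist_force: [2.2, -0.5, 3.1]
grip_width: -0.0001
grip_force: 1.3
```

jog_arm:
  plan:
    - [[0,0,0],[-0.0013,0.0008,-0.0017],0]
    - [[0,0,0],[-0.0026,0.0016,-0.0034],0]
    - [[0,0,0],[-0.0038,0.0026,-0.005],0]
    - [[0,0,0],[-0.005,0.0036,-0.0067],0]
    - [[0,0,0],[-0.0062,0.0045,-0.0083],0]

```text
time: 9.83
position: [0.5926, 0.0055, 0.1605]
tool_rot: [2.269, -0.0, 1.388]
wrist_force: [3.1, -0.3, 2.5]
grip_width: 0.0001
grip_force: 1.2
```

jog_arm:
  plan:
    - [[0,0,0],[-0.0011,0.0012,-0.0016],0]
    - [[0,0,0],[-0.0022,0.0024,-0.0032],0]
    - [[0,0,0],[-0.0033,0.0036,-0.0047],0]
    - [[0,0,0],[-0.0044,0.0049,-0.0062],0]
    - [[0,0,0],[-0.0054,0.0062,-0.0077],0]

```text
time: 10.25
position: [0.5872, 0.0117, 0.1528]
tool_rot: [2.269, -0.0, 1.388]
wrist_force: [2.2, -0.8, 2.7]
grip_width: -0.0002
grip_force: 1.2
```

jog_arm:
  plan:
    - [[0,0,0],[-0.0009,0.0015,-0.0014],0]
    - [[0,0,0],[-0.0018,0.003,-0.0028],0]
    - [[0,0,0],[-0.0027,0.0046,-0.0042],0]
    - [[0,0,0],[-0.0036,0.0062,-0.0056],0]
    - [[0,0,0],[-0.0045,0.0078,-0.0069],0]

```text
time: 10.67
position: [0.5827, 0.0196, 0.1459]
tool_rot: [2.269, -0.0, 1.388]
wrist_force: [2.8, -0.5, 1.6]
grip_width: -0.0002
grip_force: 1.1
```

```bash
python3 st.py 492 .065 -.006
python3 - <<'E'
from rig import imaging
import cv2,numpy as np
i=imaging.read_camera('top');j=imaging.read_camera('side')
cv2.imwrite('pics/t4.png',i[:,:,::-1]);cv2.imwrite('pics/s4.png',j[:,:,::-1])
a=i[115:215,240:350,::-1];b=j[150:270,210:320,::-1]
cv2.imwrite('pics/c4.png',np.hstack([cv2.resize(a,(385,350),interpolation=cv2.INTER_CUBIC),cv2.resize(b,(385,420),interpolation=cv2.INTER_CUBIC)[:350]]))
E
```

```text
10.6667 [0.5827 0.0196 0.1459] [ 0.6699  0.5687 -1.0608  2.3503  2.1499  0.8432 -2.2335] turn [-0.0095  0.0249 -0.0608]
clock 132.11830923042703 r 0.06465137514894688 a -0.0063612948446551375
shift [ 0.0001 -0.0004 -0.0003]
```

View pics/c4.png

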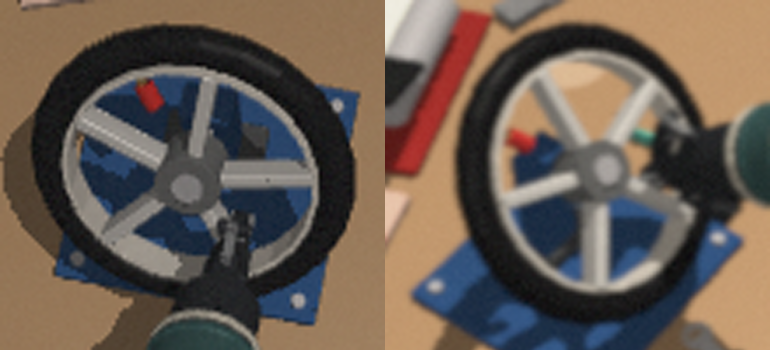

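The cap is now upper left: crop (150,96), which is top-view pixel (282.9,142.4), and side-view pixel (249.1,190.3). I'll compute the wheel angle from these.

```bash
cat > ang.py <<'E'
from geo import *
from rig import imaging
import cv2,sys
from scipy.optimize import least_squares
guess=float(sys.argv[1])
ims=sys.argv[2:] 
res=[];cam={}
for n,f in zip(('top','side'),ims or (None,None)):
    i=cv2.imread(f)[:,:,::-1] if f else imaging.read_camera(n)
    m=imaging.camera_model(n);g=proj(m,target(guess,.084,0));i=i.astype(int)
    y,x=np.where((i[:,:,0]>1.8*i[:,:,1]+20)&(i[:,:,0]>1.8*i[:,:,2]+20)&(i[:,:,0]>90));k=np.hypot(x-g[0],y-g[1])<9
    if k.sum()<4: print(n,'few');continue
    u=np.array([x[k].mean(),y[k].mean()])
    f=lambda q:proj(m,target(q[0],.084,0))-u
    r=least_squares(f,[guess]);print(n,u,k.sum(),r.x,f(r.x).round(2))
E
python3 ang.py 178 pics/top0.png pics/side0.png; python3 ang.py 330 pics/t4.png pics/s4.png
```

```text
top [293.77777778 184.38888889] 36 [177.81454862] [-0.09  0.56]
side [282.81818182 216.93939394] 33 [177.92339656] [0.18 0.16]
top [282.425 142.175] 40 [328.21834496] [0.05 0.15]
side [248.56666667 189.73333333] 30 [328.25678119] [-0.27 -0.07]
```

jog_arm:
  plan:
    - [[0,0,0],[-0.0007,0.0018,-0.0012],0]
    - [[0,0,0],[-0.0014,0.0036,-0.0024],0]
    - [[0,0,0],[-0.0021,0.0054,-0.0036],0]
    - [[0,0,0],[-0.0028,0.0072,-0.0048],0]
    - [[0,0,0],[-0.0034,0.0091,-0.0059],0]

```text
time: 11.18
position: [0.5794, 0.0286, 0.14]
tool_rot: [2.269, -0.0, 1.388]
wrist_force: [2.5, -1.3, 1.4]
grip_width: -0.0006
grip_force: 1.2
```

jog_arm:
  plan:
    - [[0,0,0],[-0.0005,0.002,-0.001],0]
    - [[0,0,0],[-0.001,0.004,-0.002],0]
    - [[0,0,0],[-0.0014,0.006,-0.0029],0]
    - [[0,0,0],[-0.0018,0.008,-0.0038],0]
    - [[0,0,0],[-0.0022,0.0101,-0.0047],0]

```text
time: 11.6
position: [0.5772, 0.0388, 0.1354]
tool_rot: [2.269, -0.0, 1.388]
wrist_force: [1.7, -2.1, 1.4]
grip_width: 0.0002
grip_force: 1.2
```

jog_arm:
  plan:
    - [[0,0,0],[-0.0002,0.0017,-0.0006],0]
    - [[0,0,0],[-0.0004,0.0034,-0.0012],0]
    - [[0,0,0],[-0.0006,0.005,-0.0018],0]
    - [[0,0,0],[-0.0007,0.0064,-0.0022],0]
    - [[0,0,0],[-0.0008,0.0075,-0.0025],0]

```text
time: 12.02
position: [0.5764, 0.0463, 0.1329]
tool_rot: [2.269, -0.0, 1.388]
wrist_force: [0.9, -2.4, 1.7]
grip_width: -0.0002
grip_force: 1.0
```

```bash
python3 st.py 523 .065 -.006; python3 ang.py 355
```

```text
12.0167 [0.5764 0.0463 0.1329] [ 0.5868  0.6154 -1.0562  2.3554  2.1384  0.9291 -2.2668] turn [-0.0114  0.0238 -0.0643]
clock 159.2922262652878 r 0.06464535657842228 a -0.00652481662824737
shift [ 0.      0.0039 -0.0016]
top [294. 141.] 35 [353.36285245] [-0.01  0.07]
side [252.96551724 180.37931034] 29 [353.61872678] [0.06 0.05]
```

jog_arm:
  plan:
    - [[0,0,0],[0,0.0014,-0.0004],0]
    - [[0,0,0],[0,0.0028,-0.0008],0]
    - [[0,0,0],[-0.0001,0.0042,-0.0011],0]
    - [[0,0,0],[-0.0001,0.0055,-0.0014],0]
    - [[0,0,0],[-0.0001,0.0063,-0.0016],0]

```text
time: 12.53
position: [0.5763, 0.0526, 0.1313]
tool_rot: [2.269, -0.0, 1.388]
wrist_force: [0.6, -2.1, 1.3]
grip_width: 0.0003
grip_force: 1.2
```

```bash
python3 st.py 523 .065 -.006; python3 ang.py 359;python3 ang.py 359
```

```text
12.5333 [0.5763 0.0526 0.1313] [ 0.5682  0.6236 -1.0555  2.3523  2.1316  0.9443 -2.2701] turn [-0.0149  0.0276 -0.0683]
clock 165.10185438096886 r 0.06461170401692892 a -0.006441780225306772
shift [ 0.0001 -0.0024 -0.0001]
top [296.52631579 141.94736842] 38 [358.83203976] [ 0.09 -0.56]
side [254.42857143 179.        ] 28 [358.76807201] [-0.04 -0.04]
top [296.59459459 141.97297297] 37 [358.98194726] [ 0.1  -0.57]
side [254.42857143 179.        ] 28 [358.76807201] [-0.04 -0.04]
```

jog_arm:
  plan:
    - [[0,0,0],[0.0001,0.0004,0],0]
    - [[0,0,0],[0.0001,0.0008,-0.0001],0]
    - [[0,0,0],[0.0001,0.0011,-0.0001],0]
    - [[0,0,0],[0.0001,0.0013,-0.0001],0]
    - [[0,0,0],[0.0001,0.0013,-0.0001],0]

```text
time: 13.15
position: [0.5764, 0.0536, 0.1312]
tool_rot: [2.269, -0.0, 1.387]
wrist_force: [-1.1, -1.6, 0.1]
grip_width: -0.0003
grip_force: 1.3
```

```bash
python3 st.py 523 .065 -.006; python3 ang.py 359
```

```text
13.15 [0.5764 0.0536 0.1312] [ 0.5651  0.6245 -1.0554  2.3515  2.1296  0.9466 -2.2701] turn [-0.0057  0.0177 -0.0495]
clock 165.9751192793998 r 0.06457214685217978 a -0.006465003991085194
shift [ 0.     -0.0034  0.0001]
top [296.87878788 141.78787879] 33 [359.50122595] [ 0.06 -0.34]
side [254.55555556 178.77777778] 27 [359.40546161] [0.01 0.01]
```

jog_arm:
  plan:
    - [[0,0,0],[0,0.0004,0],0]
    - [[0,0,0],[0,0.0007,0],0]
    - [[0,0,0],[0,0.0007,0],0]

```text
time: 13.5
position: [0.5764, 0.0544, 0.1312]
tool_rot: [2.269, -0.0, 1.388]
wrist_force: [0.0, -3.0, -1.9]
grip_width: 0.0
grip_force: 1.3
```

jog_arm:
  plan:
    - [[0,0,0],[0,-0.002,0.0006],0]
    - [[0,0,0],[0,-0.004,0.0012],0]
    - [[0,0,0],[0,-0.006,0.0018],0]
    - [[0,0,0],[0,-0.008,0.0024],0]
    - [[0,0,0],[0,-0.009,0.0026],0]

```text
time: 13.92
position: [0.5765, 0.0451, 0.1341]
tool_rot: [2.268, -0.0, 1.388]
wrist_force: [0.1, -0.1, 0.6]
grip_width: -0.0002
grip_force: 0.0
```

jog_arm:
  plan:
    - [[0,0,0],[-0.008,0.0015,0.007],0]
    - [[0,0,0],[-0.016,0.003,0.014],0]
    - [[0,0,0],[-0.024,0.0045,0.0205],0]
    - [[0,0,0],[-0.032,0.006,0.0273],0]
    - [[0,0,0],[-0.04,0.0075,0.0342],0]

```text
time: 14.33
position: [0.536, 0.053, 0.1683]
tool_rot: [2.269, -0.0, 1.388]
wrist_force: [0.4, 0.1, -0.0]
grip_width: 0.0002
grip_force: 0.0
```

```bash
python3 st.py 159 .065 -.1; python3 ang.py 359
python3 - <<'E'
from rig import imaging
import cv2
cv2.imwrite('pics/w5.png',imaging.read_camera('wrist')[:,:,::-1])
E
```

```text
14.3333 [0.536  0.053  0.1683] [ 0.6463  0.4561 -1.1555  2.4229  2.0177  0.8604 -2.2699] turn [-0.013   0.0225 -0.0749]
clock 158.4204988349826 r 0.06417494626694246 a -0.06065527543782789
shift [-0.0302  0.0059  0.0245]
top [297.3030303  142.12121212] 33 [360.49674135] [ 0.11 -0.59]
side [254.74074074 178.51851852] 27 [360.21553758] [0.05 0.06]
```

View pics/w5.png

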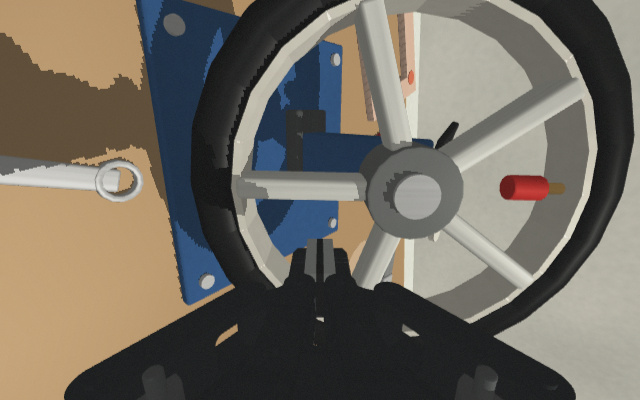

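The valve (525,187) is straight above the hub (417,195), at about 360.3°, and the fingers are out of the wheel. I'll withdraw further.

jog_arm:
  plan:
    - [[0,0,0],[-0.005,0,0.015],0]
    - [[0,0,0],[-0.01,0,0.035],0]
    - [[0,0,0],[-0.015,0,0.055],0]
    - [[0,0,0],[-0.02,0,0.075],0]
    - [[0,0,0],[-0.02,0,0.09],0]

```text
time: 14.9
position: [0.5164, 0.0531, 0.2586]
tool_rot: [2.269, -0.001, 1.388]
wrist_force: [0.5, -0.7, 0.1]
grip_width: -0.0002
grip_force: 0.0
```

jog_arm:
  plan:
    - [[0,0,0],[0,0,0.015],0]
    - [[0,0,0],[0,0,0.03],0]
    - [[0,0,0],[0,0,0.04],0]
    - [[0,0,0],[0,0,0.04],0]
    - [[0,0,0],[0,0,0.04],0]

```text
time: 15.32
position: [0.5168, 0.0529, 0.2984]
tool_rot: [2.268, 0.0, 1.388]
wrist_force: [-0.1, -0.3, -0.2]
grip_width: 0.0001
grip_force: 0.0
```

```bash
python3 st.py 159 .065 -.1; python3 ang.py 359; python3 -c "
from rig import manip
s=manip.get_state();print(s['dq'],s['wrist_force'])"
```

```text
15.3167 [0.5168 0.0529 0.2984] [ 0.7826 -0.186  -1.0725  2.3484  1.1784  0.2577 -1.6006] turn [ 0.0184  0.0812 -0.0683]
clock 44.43596499561773 r 0.03895018769935554 a -0.1587529571600784
shift [-0.011   0.0061 -0.1055]
top [297.3030303  142.12121212] 33 [360.49674135] [ 0.11 -0.59]
side [254.74074074 178.51851852] 27 [360.21553758] [0.05 0.06]
[ 0.00873505  0.00549607 -0.00519881  0.00380695 -0.01373075 -0.00318172
  0.0130194 ] [-0.2751816   0.57208005 -0.08390765]
```

```bash
python3 -c "
from rig import manip
print(manip.job_done())"
```

```text
the job is handed in; nothing more can be done
None
```

The wheel is turned: the valve now stands straight up above the hub, within about half a degree by the cameras, and I've handed the job in with the arm clear of it (about 15 s of the 72 s allowed).

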